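Release the hold-down bar of the tacking fixture

ROBOT

A 6-joint arm with a two-finger parallel gripper is mounted at the origin on a cart in front of the work surface, level with it; the furniture and walls round the work are solid. World frame = base frame: x ahead of the robot, y to its left, z up, the work surface at z = 0. Lengths are in m, angles in rad, forces in N, time in s.
With the tool pointing down it reaches from about 0.3 to 0.875 m from the base axis. Payload 6.4 kg.
Tool frame: the origin (TCP) lies at the centre of the arm's flange, where the gripper is bolted on; the fingertips stand 173 mm ahead of it and the grasp point (between the pads) lies 155 mm ahead of it; z points along the fingers, x is the direction in which the jaws open and shut, and the axes are right-handed (so a half turn about z gives the same grasp; the last joint's range is limited). The gripper opens to 85 mm and grips with 20 to 120 N. Pads are 22 mm wide; open, the fingers measure 114 mm over their backs; the gripper's body (76 mm by 85 mm) begins 54 mm behind the grasp point. The pads swing forward as they close: fully open they stand 13 mm farther back than shut.
Start: joints at [0.933, 0.181, 1.607, -0, 1.354, -0.206], TCP at [0.241, 0.522, 0.405] pointing down, gripper open.
Joint ranges: [-2.99, 2.99], [-0.89, 2.07], [0.3, 2.58], [-1.14, 4.28], [0, 2.63], [-3.12, 3.12]. Speed limits (rad/s): [2.57, 2.57, 3.01, 3.14, 3.14, 3.14].

INTERFACE

Orientations are given as a unit quaternion [w, x, y, z].
In Python, from bench import ctrl gives the robot as it stands. The module is installed in compiled form; this text tells all that it offers.
- The arm moves only by the tool move_arm, never from a script. Its argument "moves" is a list of rows, each an object of numbers: "gripper": the opening in per cent of the stroke, from 0 (shut) to 100 (fully open); "x", "y", "z": the shift along the tool's x, y, z in cm; "roll": the turn about the tool's z in degrees. In form: [{"gripper": .., "x": .., "y": .., "z": .., "roll": ..}, ...]. A call has 1 to 5 rows; each row shifts and turns the commanded pose from where the row before left it, along the tool's axes as they then stand; what a row does not reach is not made up. A row lasts 1/8 s, in which the tool goes at most 62.5 mm and 10.7 degrees, less where a joint would pass 70% of its speed; a pose out of reach is approached as far as the arm can. A call is refused whole if a number of a shift passes 6.25 or a number of a turn 10.7, either way. A call with a gripper value outside its range is refused whole. The fingers move at their own pace and stop on an object; the grip force is fixed at half the most. Time passes only in rows, so rows that do not move let the fingers close. It gives the time, the measured TCP pose, the force and the opening at its end, in the units of the state.
- ctrl.get_obs(): the state, without advancing time (a new reading comes with each control period).
- ctrl.camera(name): name is "scene" or "top" or "wrist"; returns a dict with "img" (384x512x3 uint8, red, green, blue), "fx", "fy", "cx", "cy" (pixels), "world_from_camera" (4x4, takes a point from camera to world coordinates); the wrist camera has in their place "tool_from_camera" (4x4, takes a point from camera to tool coordinates, whose origin is the TCP and whose axes are the tool frame's). Camera axes: x right, y up, looking along -z (the intrinsics and any distortion apply to the point x, -y, -z); pixel columns grow to the right and rows downward; lengths in m; the calibration is good to about 2 mm. The wrist camera is an equidistant fisheye: a pixel r from the principal point sees the ray r / f radians off the axis. A picture is of the moment at which its call begins: read the wrist's pose just before it. There is no depth.
- ctrl.hand_in(): hands the job in, once; it reports no verdict.
The state is a dict: "time_s": time; "q": joint angles; "dq": joint speeds; "joint_efforts": joint torques, N m; "eef_pos": TCP position; "eef_rot": TCP orientation; "wrist_force": force on the tool from outside, world axes, zero at the start; "torque": the same for the moment, N m; "opening": opening from 0.0 (shut) to 1.0 (fully open).
Only numpy, scipy, OpenCV 4.12 (cv2) and the standard library are available. Lean on these libraries where they do the work, as an engineer would, in place of code of your own. Each camera call takes 0.05 s, during which the arm holds its last target. There are 200 camera calls.

TASK

The tacked flange and tube are still clamped in the welding fixture: put one fingertip on each of the two round push buttons on top of its catch block, press both right down together and keep both down until the sprung hold-down bar has lifted clear of the catches by itself. Then let both buttons come back up, draw the hand away and finish once the bar has swung all the way up to its stop. Leave the flange and tube lying in their nest, and do not disturb the nozzle, bolt and spanner beside the fixture.

Things in the scene. Friction and masses are not known exactly. Their poses are not given: they have to be found in the camera images.
- fixture: Welding fixture bolted to the bench, steel base plate 214 x 136 x 12 mm. Origin: centre of its underside, on the bench top. x points from the grey catch block (the end nearest the robot) to the hinge end, y to the left, z up. The catch block (36 mm along x, 112 along y, top 80 mm above the bench) is centred at x = -82 mm and carries the two buttons at y = +32 and -32 mm.
- cap_left (a point): Left push button: black flat-topped cap, 28 mm across, standing 9.5 mm out of a dark steel collar. This point: centre of the top face of the cap, 95.5 mm above the bench when up; it moves down with the cap. It is pressed straight down.
- cap_right (a point): Right push button, the same as the left one, 64 mm from it.
- button_left (a joint): Travel of the left button (m): 0 up, 0.007 right down on its stop; sprung, 1.8 N to start it, about 4.5 N right down; returns by itself. Its bolt is free of the bar from about 0.005 on.
- button_right (a joint): Travel of the right button, the same as the left.
- hold_down (a joint): Angle of the hold-down bar (rad): 0 down and caught, 0.95 up against its stop. Either catch alone holds it. With both buttons down a damped spring lifts it slowly, 0.1 to 0.2 rad/s: clear of the catches from 0.12 (front edge 17 mm up), at its stop after 5 to 9 s, also with the buttons let go. If a button comes up before 0.12 its bolt jams the bar; pressing both again frees it.
- bar_front (a point): Middle of the front edge of the bar's 100 mm wide cross bar, on its top face: when down 67 mm above the bench and 3 mm behind the catch block. The bar is hinged at fixture x = +82 mm, 62 mm above the bench; as it rises this edge moves up and away from the buttons, up to about 0.19 m above the bench.
- nest (a point): Centre of the nest on top of the base plate, where the flange lies between three dowels.
- flange_mid (a point): Centre (half-way up) of the flat round flange, 66 mm across and 8 mm thick, lying in the nest; its z axis is its own axis.
- tube_mid (a point): Centre (half-way up) of the short dark tube, 42 mm across and 28 mm high, standing on the flange under the pad of the bar; its z axis is its own axis.
- nozzle_mid (a point): Centre of a loose copper gas nozzle, 24 mm across and 53 mm high, standing on the bench to the right of the fixture; its z axis is its own axis.
- bolt_mid (a point): Centre of a loose steel hexagon bolt, 14 mm across and 35 mm high, standing on its head to the left of the fixture; its z axis is its own axis.
- spanner_mid (a point): Centre of a loose spanner, 26 x 174 x 6 mm, lying flat to the right of the fixture.
Not all that is in view belongs to the job. What is shaped like the part that bears tube_mid but blue or green is not meant.

How it is judged:
By the outcome, as a careful person would: the job done as asked, in the order asked, and still so for the second after the job is handed in, with the robot touching nothing.
It also fails if it takes over 48 s, if anything falls off the work surface, if the arm or the gripper's body presses on something with over 40 N, if the wrist force passes 120 N, or if a joint passes its speed limit or range.

## Working session

There is one attempt and no reset: what is moved stays moved. The work goes in short steps, Python scripts to look and compute and a tool call to move; the robot and the scene stay as the last step left them, time stands still between calls to the robot, and variables do not carry over. Pictures are saved under pics/ and viewed, about 8 in all and at most 12, crops included, and the job is handed in when it is done.

Besides the shell and the picture viewer there is one more tool, called after "Request:" as a command line: name --argument value ..., lists and objects as JSON in quotes. move_arm: Moves the arm, as the interface text tells. Its arguments: {"type":"object","properties":{"moves":{"type":"array","items":{"type":"object","properties":{"gripper":{"type":"number"},"x":{"type":"number"},"y":{"type":"number"},"z":{"type":"number"},"roll":{"type":"number"}}}}},"required":["moves"]}

```bash
mkdir -p pics
cat > h.py <<'E'
import numpy as np,cv2
from bench import ctrl
def ray(c,u,v):
    T=np.array(c["world_from_camera"]);d=np.array([(u-c["cx"])/c["fx"],-(v-c["cy"])/c["fy"],-1.])
    return T[:3,3],T[:3,:3]@d
def onz(c,u,v,z):
    o,d=ray(c,u,v);return o+d*(z-o[2])/d[2]
def proj(c,p):
    T=np.linalg.inv(np.array(c["world_from_camera"]));q=T[:3,:3]@np.array(p)+T[:3,3]
    return c["cx"]+c["fx"]*q[0]/-q[2],c["cy"]-c["fy"]*q[1]/-q[2]
def save(im,n): cv2.imwrite("pics/"+n,im[:,:,::-1])
E
python3 - <<'E'
from h import *
o=ctrl.get_obs();print(o)
a=ctrl.camera("scene");b=ctrl.camera("top")
for c in(a,b):print({k:v for k,v in c.items() if k!="img"})
save(a["img"],"s1.png");save(b["img"],"t1.png")
E
```

```text
{'time_s': 0.0, 'q': array([ 9.32692404e-01,  1.81568710e-01,  1.60799112e+00,  5.71561915e-07,
        1.35381062e+00, -2.06294562e-01]), 'dq': array([ 0.00122963, -0.00017228, -0.00091582,  0.00031184,  0.00074501,
        0.00026101]), 'joint_efforts': array([-5.40231067e-04, -4.44871151e+01, -3.51339090e+01, -3.70932339e-04,
        9.09991097e-03,  2.00125953e-05]), 'eef_pos': array([0.2404763 , 0.52202597, 0.40377649]), 'eef_rot': array([ 3.15533801e-04,  8.42173901e-01,  5.39205277e-01, -8.31007709e-04]), 'wrist_force': array([ 0.23811149, -0.22657964,  0.56287137]), 'torque': array([-0.0387659 , -0.01993546,  0.01277823]), 'opening': 0.9962260895248207}
{'fx': 351.6735923620605, 'fy': 351.6735923620605, 'cx': 254.45151908012696, 'cy': 195.46115897855037, 'world_from_camera': array([[ 0.49368879,  0.46750583, -0.7332869 , -0.09211849],
       [-0.86963103,  0.26186897, -0.41852898, -0.62374592],
       [-0.00363965,  0.84431211,  0.53583935,  0.51788525],
       [ 0.        ,  0.        ,  0.        ,  1.        ]])}
{'fx': 471.46603251151276, 'fy': 471.46603251151276, 'cx': 248.43124328785314, 'cy': 189.65567548361102, 'world_from_camera': array([[ 0.02855097,  0.99170203, -0.12534723,  0.40611142],
       [-0.99890083,  0.02364243, -0.04047425, -0.29099978],
       [-0.03717489,  0.12636503,  0.991287  ,  0.94493683],
       [ 0.        ,  0.        ,  0.        ,  1.        ]])}
```

View pics/s1.png

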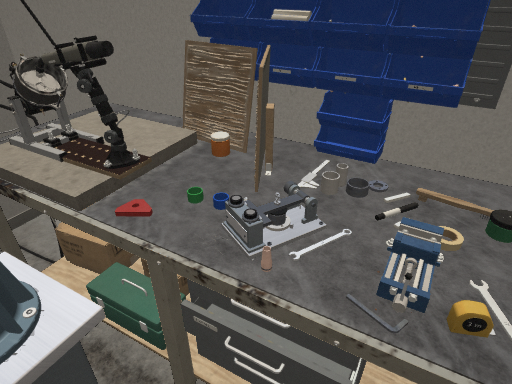

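View pics/t1.png

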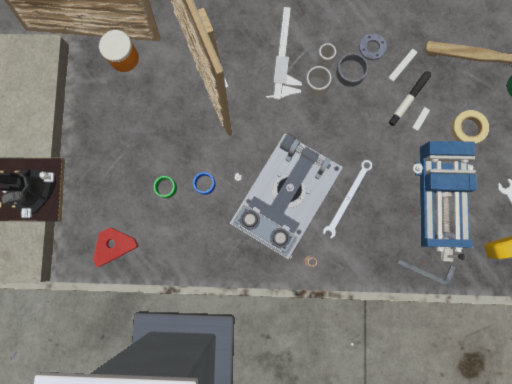

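Run:
```python
from h import *
a=cv2.imread("pics/s1.png")[175:255,205:335];b=cv2.imread("pics/t1.png")[130:265,225:375]
a=cv2.resize(a,(780,480),interpolation=3);
cv2.imwrite("pics/s1c.png",a);cv2.imwrite("pics/t1c.png",cv2.resize(b,(600,540),interpolation=3))
```

```text
(no output)
```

View pics/s1c.png

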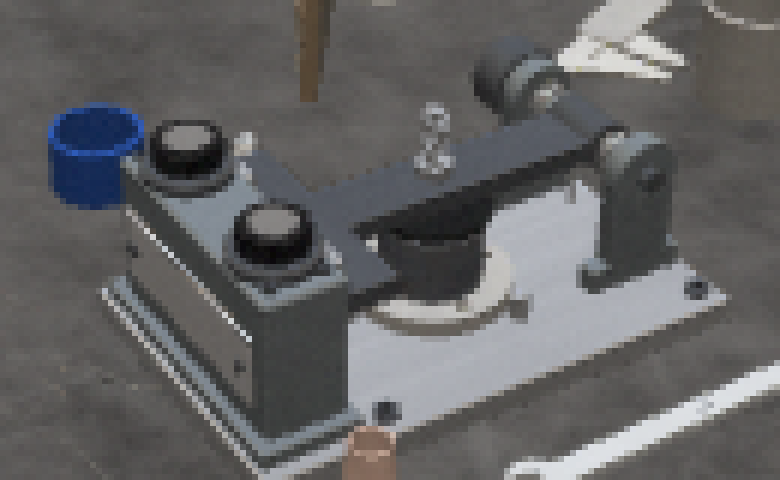

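View pics/t1c.png

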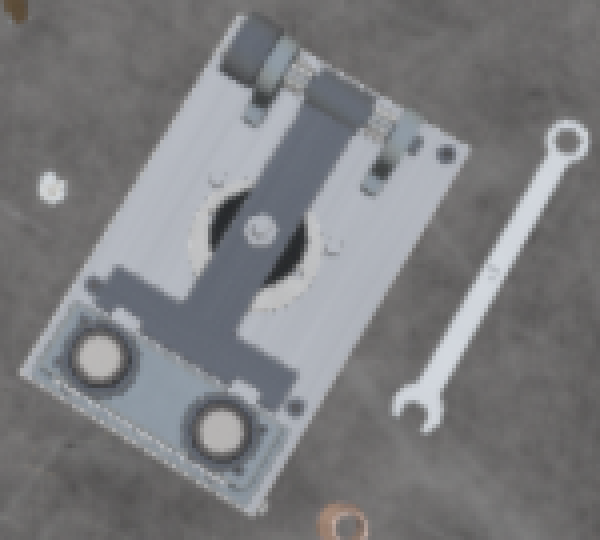

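Left cap at scene px (236,199) / top px (250,219), right cap at scene (251,212) / top (280,238); the pale grey flat tops on black caps. Nozzle is at top px (311,261), close to the right end of the block; the bolt at (238,177). The blue and green rings left of the fixture are decoys.

```bash
cat > m1.py <<'E'
from h import *
from scipy.optimize import least_squares
a=ctrl.camera("scene");b=ctrl.camera("top")
def blob(c,u,v,w,bright):
    g=cv2.cvtColor(c["img"],cv2.COLOR_RGB2GRAY);u0,v0=int(u)-w,int(v)-w
    p=cv2.resize(g[v0:v0+2*w+1,u0:u0+2*w+1],None,fx=8,fy=8,interpolation=2)
    m=(p>bright).astype(np.uint8);n,l,s,ce=cv2.connectedComponentsWithStats(m)
    k=l[p.shape[0]//2,p.shape[1]//2];print("area",s[k][4]/64)
    return (ce[k]+.5)/8-.5+[u0,v0]
def tri(uva,uvb):
    f=lambda p:np.r_[proj(a,p)-np.array(uva),proj(b,p)-np.array(uvb)]
    r=least_squares(f,[.5,-.3,.1]);return r.x,np.abs(r.fun).max()
P=[]
for (s,t) in [((236,199),(250,219)),((251,212),(281,238))]:
    A=blob(a,*s,6,105);B=blob(b,*t,8,125);x,e=tri(A,B);print(A,B,"tri",x,e,"top@.0955",onz(b,*B,.0955),"scene",onz(a,*A,.0955));P.append(x)
d=P[0]-P[1];print("sep",np.linalg.norm(d),"yaw of left axis",np.degrees(np.arctan2(d[1],d[0])))
for n,uv,z in [("FL",(230.5,223),.012),("FR",(290,258),.012),("BR",(341.5,167),.012),("BL",(285,133.5),.012),("nozzle",(311,261),.053),("bolt",(238,177),.035)]:print(n,onz(b,*uv,z))
E
python3 m1.py
```

```text
area 23.078125
area 94.875
[235.65026236 197.43089878] [249.40882329 218.86353343] tri [ 0.46068685 -0.25964183  0.09364207] 0.09237988936686747 top@.0955 [ 0.46049327 -0.25959762  0.0955    ] scene [ 0.45838051 -0.26140664  0.0955    ]
area 27.203125
area 95.5
[250.03665279 211.45458788] [279.84127536 237.45586551] tri [ 0.42880174 -0.31525122  0.09397821] 0.13976010383257176 top@.0955 [ 0.42864692 -0.31502661  0.0955    ] scene [ 0.42710098 -0.3165984   0.0955    ]
sep 0.06410286289205751 yaw of left axis 60.17106364869057
FL [ 0.45666534 -0.21927116  0.012     ]
FR [ 0.39147205 -0.33799763  0.012     ]
BR [ 0.57401998 -0.43723091  0.012     ]
BL [ 0.64020529 -0.32357561  0.012     ]
nozzle [ 0.3877231  -0.37504073  0.053     ]
bolt [ 0.54562117 -0.23272966  0.035     ]
```

Request:
move_arm --moves '[{"gripper": 58,"roll": 5.1},{"gripper": 58,"x": -4.3,"y": 4.1},{"gripper": 58,"x": -4.3,"y": 4.1},{"gripper": 58,"x": -4.3,"y": 4.1},{"gripper": 58,"x": -4.3,"y": 4.1}]'

```text
validation failed for argument at $.mo...
```

Request:
move_arm --moves '[{"gripper": 58,"x": -4.3,"y": 4.1},{"gripper": 58,"x": -4.3,"y": 4.1},{"gripper": 58,"x": -4.3,"y": 4.1},{"gripper": 58,"x": -4.3,"y": 4.1},{"gripper": 58,"x": -4.3,"y": 4.1}]'

```text
validation failed for argument at $.mo...
```

Request:
move_arm --moves '[{"gripper": 58,"x": -4.3,"y": 4.1},{"gripper": 58,"x": -4.3,"y": 4.1},{"gripper": 58,"x": -4.3,"y": 4.1},{"gripper": 58},{"gripper": 58}]'

```text
validation failed for argument at $.mo...
```

Request:
move_arm --moves '[{"gripper": 58,"x": 0,"y": 0,"z": 0,"roll": 5.1},{"gripper": 58,"x": -4.3,"y": 4.1,"z": 0,"roll": 0},{"gripper": 58,"x": -4.3,"y": 4.1,"z": 0,"roll": 0},{"gripper": 58,"x": -4.3,"y": 4.1,"z": 0,"roll": 0},{"gripper": 58,"x": -4.3,"y": 4.1,"z": 0,"roll": 0}]'

```text
time_s: 0.82
eef_pos: [0.2972, 0.2898, 0.4046]
eef_rot: [0.0, 0.865, 0.502, 0.0]
wrist_force: [1.3, -0.3, 0.7]
opening: 0.579
```

Request:
move_arm --moves '[{"gripper": 58,"x": -4.3,"y": 4.1,"z": 0,"roll": 0},{"gripper": 58,"x": -4.3,"y": 4.1,"z": 0,"roll": 0},{"gripper": 58,"x": -4.3,"y": 4.1,"z": 0,"roll": 0},{"gripper": 58,"x": -4.3,"y": 4.1,"z": 0,"roll": 0},{"gripper": 58,"x": -4.3,"y": 4.1,"z": 0,"roll": 0}]'

```text
time_s: 1.45
eef_pos: [0.368, 0.001, 0.405]
eef_rot: [0.0, 0.865, 0.501, 0.001]
wrist_force: [0.9, 0.1, -0.5]
opening: 0.576
```

Request:
move_arm --moves '[{"gripper": 58,"x": -4.3,"y": 4.1,"z": 0,"roll": 0},{"gripper": 58,"x": -4.3,"y": 4.1,"z": 0,"roll": 0},{"gripper": 58,"x": -4.3,"y": 4.1,"z": 0,"roll": 0},{"gripper": 58,"x": 0,"y": 0,"z": 0,"roll": 0},{"gripper": 58,"x": 0,"y": 0,"z": 0,"roll": 0}]'

```text
time_s: 2.08
eef_pos: [0.4104, -0.17, 0.4042]
eef_rot: [-0.001, 0.866, 0.501, -0.0]
wrist_force: [-0.6, -0.2, 0.2]
opening: 0.58
```

```bash
cat >> h.py <<'E'
from scipy.spatial.transform import Rotation as R
L=np.array([.4606,-.2598,.0955]);Rt=np.array([.4287,-.3152,.0955]);M=(L+Rt)/2
def delta(o=None):
    o=o or ctrl.get_obs();q=o["eef_rot"];r=R.from_quat([q[1],q[2],q[3],q[0]]).as_matrix()
    print("pos",o["eef_pos"],"yaw",np.degrees(np.arctan2(r[1,0],r[0,0])),"want",np.degrees(np.arctan2(*(L-Rt)[1::-1])))
    print("mid in tool (cm)",r.T@(M-o["eef_pos"])*100,"f",o["wrist_force"],"op",o["opening"])
    return r
E
python3 - <<'E'
from h import *
r=delta();c=ctrl.camera("wrist");print({k:v for k,v in c.items() if k!="img"});save(c["img"],"w1.png")
E
```

```text
pos [ 0.41035536 -0.16996442  0.40419556] yaw 60.112231603489136 want 60.06613447344364
mid in tool (cm) [-8.49760812  8.87760805 30.85150846] f [-0.58139286 -0.18248666  0.19160115] op 0.5800702979458612
{'fx': 297.3186396354542, 'fy': 297.3186396354542, 'cx': 254.56190565521644, 'cy': 188.4425322216966, 'tool_from_camera': array([[ 9.99999242e-01,  6.64337737e-04,  1.03661041e-03,
        -7.52401868e-04],
       [ 9.49602345e-04, -9.52058878e-01, -3.05913373e-01,
        -7.92107789e-02],
       [ 7.83684341e-04,  3.05914125e-01, -9.52058787e-01,
         2.92656298e-02],
       [ 0.00000000e+00,  0.00000000e+00,  0.00000000e+00,
         1.00000000e+00]])}
```

View pics/w1.png

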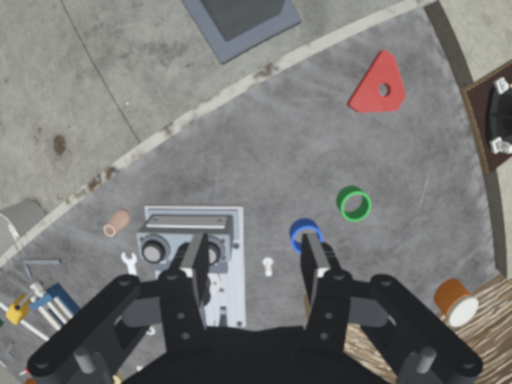

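Request:
move_arm --moves '[{"gripper": 58,"x": -4.3,"y": 4.3,"z": 0,"roll": 0},{"gripper": 58,"x": -4.2,"y": 4.3,"z": 0,"roll": 0},{"gripper": 58,"x": 0,"y": 0,"z": 4.0,"roll": 0},{"gripper": 58,"x": 0,"y": 0,"z": 4.0,"roll": 0},{"gripper": 58,"x": 0,"y": 0,"z": 0,"roll": 0}]'

```text
time_s: 2.75
eef_pos: [0.4422, -0.2842, 0.3219]
eef_rot: [-0.004, 0.865, 0.502, -0.001]
wrist_force: [0.7, -0.0, 0.6]
opening: 0.583
```

Run:
```python
from h import *
r=delta();c=ctrl.camera("wrist");im=c["img"].copy()
o=ctrl.get_obs();T=np.array(c["tool_from_camera"])
def wp(p):
    t=r.T@(p-o["eef_pos"]);q=T[:3,:3].T@(t-T[:3,3]);q=np.array([q[0],-q[1],-q[2]])
    th=np.arctan2(np.hypot(q[0],q[1]),q[2]);k=th*c["fx"]/np.hypot(q[0],q[1]);return c["cx"]+k*q[0],c["cy"]+k*q[1]
for p in(L,Rt):
    u=wp(p);print("pred",u);cv2.circle(im,tuple(int(round(k)) for k in u),1,(255,0,0),-1)
save(cv2.resize(im[130:330,120:390],(800,592),interpolation=2),"w2.png")
```

```text
pos [ 0.44219976 -0.28424283  0.32185959] yaw 60.26753739983705 want 60.06613447344364
mid in tool (cm) [-0.20904208  0.53003628 22.63245748] f [ 0.71389373 -0.03417541  0.55568117] op 0.5828000672472335
pred (np.float64(297.1955713614696), np.float64(213.71988993985755))
pred (np.float64(209.82469721182036), np.float64(213.53902992005777))
```

View pics/w2.png

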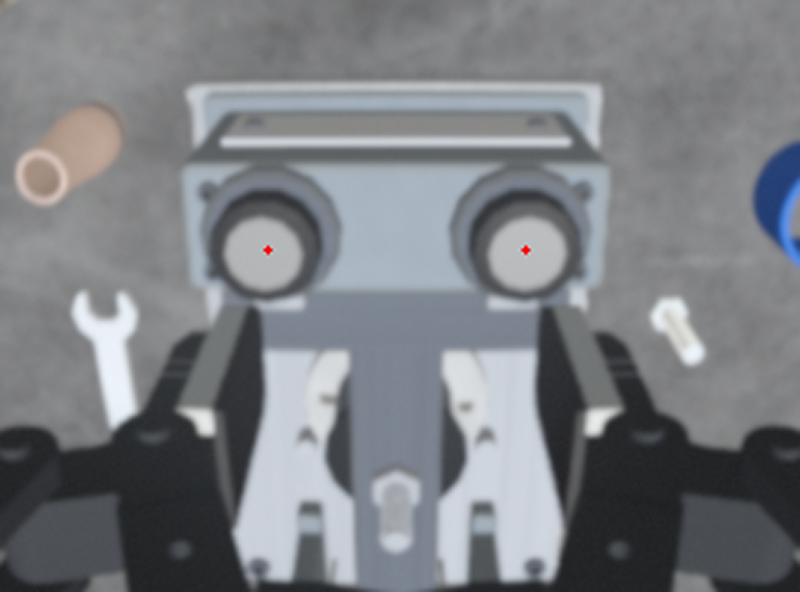

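Run:
```python
from h import *
c=ctrl.camera("wrist");T=np.array(c["tool_from_camera"])
def wp(t):
    q=T[:3,:3].T@(np.array(t)-T[:3,3]);q=np.array([q[0],-q[1],-q[2]])
    th=np.arctan2(np.hypot(q[0],q[1]),q[2]);k=th*c["fx"]/np.hypot(q[0],q[1]);return (np.array([c["cx"]+k*q[0]-120,c["cy"]+k*q[1]-130])*2.963).round()
for z in(.160,.167,.173):
  for y in(-.011,0,.011):print(z,y,[wp([x,y,z]).tolist() for x in(.025,.032,.039)])
delta()
```

```text
0.16 -0.011 [[553.0, 321.0], [593.0, 320.0], [633.0, 319.0]]
0.16 0 [[548.0, 377.0], [587.0, 376.0], [626.0, 375.0]]
0.16 0.011 [[543.0, 429.0], [581.0, 428.0], [619.0, 426.0]]
0.167 -0.011 [[546.0, 303.0], [585.0, 302.0], [623.0, 301.0]]
0.167 0 [[542.0, 357.0], [580.0, 356.0], [617.0, 355.0]]
0.167 0.011 [[538.0, 408.0], [575.0, 407.0], [611.0, 406.0]]
0.173 -0.011 [[541.0, 289.0], [579.0, 288.0], [616.0, 287.0]]
0.173 0 [[538.0, 342.0], [574.0, 341.0], [610.0, 340.0]]
0.173 0.011 [[534.0, 391.0], [569.0, 390.0], [605.0, 389.0]]
pos [ 0.44347651 -0.2858018   0.32585805] yaw 60.259693849650155 want 60.06613447344364
mid in tool (cm) [-0.08556418  0.16964292 23.03594624] f [ 0.49382729 -0.03327859  0.33856762] op 0.5780519908647386
```

Predicted and seen caps agree within about 1 mm. The pad tips are about 7 mm thick at a half-gap of 25 mm, so I'll open slightly to centre them on the caps, then go down.

Request:
move_arm --moves '[{"gripper": 66,"x": -0.1,"y": 0,"z": 2.5,"roll": 0},{"gripper": 66,"x": 0,"y": 0,"z": 2.5,"roll": 0},{"gripper": 66,"x": 0,"y": 0,"z": 0,"roll": 0},{"gripper": 66,"x": 0,"y": 0,"z": 0,"roll": 0}]'

```text
time_s: 3.35
eef_pos: [0.4433, -0.2879, 0.277]
eef_rot: [0.002, 0.865, 0.501, 0.0]
wrist_force: [0.3, -0.3, 0.5]
opening: 0.661
```

Run:
```python
from h import *
delta();a=ctrl.camera("scene");w=ctrl.camera("wrist");delta()
save(np.hstack([cv2.resize(a["img"][160:260,200:330],(390,300),interpolation=2),cv2.resize(w["img"][130:280,155:350],(390,300),interpolation=2)]),"p3.png")
```

```text
pos [ 0.44325413 -0.28788743  0.276956  ] yaw 60.193875425727704 want 60.06613447344364
mid in tool (cm) [ 0.11981433  0.04343281 18.14573115] f [ 0.25367735 -0.26121409  0.45625912] op 0.6610970139895865
pos [ 0.44313404 -0.28798877  0.27674103] yaw 60.177484951356014 want 60.06613447344364
mid in tool (cm) [ 0.13539337  0.04713413 18.1242357 ] f [ 0.33755109 -0.02274963 -0.57880778] op 0.6618684248928081
```

View pics/p3.png

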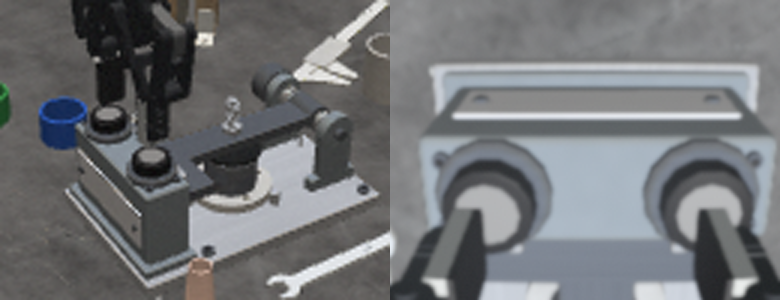

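Fingertips stand above both caps (wrist crop tips x≈465 and 715, caps 485 and 708). I'll shift +x about 1.5 mm and −y 3 mm, away from the bar, then lower.

Request:
move_arm --moves '[{"gripper": 66,"x": 0.15,"y": -0.3,"z": 0.5,"roll": 0},{"gripper": 66,"x": 0,"y": 0,"z": 0.5,"roll": 0},{"gripper": 66,"x": 0,"y": 0,"z": 0,"roll": 0}]'

```text
time_s: 3.82
eef_pos: [0.4406, -0.2847, 0.2645]
eef_rot: [-0.0, 0.865, 0.501, 0.0]
wrist_force: [0.4, 0.8, 2.0]
opening: 0.658
```

Request:
move_arm --moves '[{"gripper": 66,"x": 0,"y": 0,"z": 0.3,"roll": 0},{"gripper": 66,"x": 0,"y": 0,"z": 0.3,"roll": 0},{"gripper": 66,"x": 0,"y": 0,"z": 0,"roll": 0}]'

```text
time_s: 4.2
eef_pos: [0.4406, -0.2847, 0.2589]
eef_rot: [-0.0, 0.865, 0.501, -0.0]
wrist_force: [-1.9, 3.0, 6.6]
opening: 0.663
```

Request:
move_arm --moves '[{"gripper": 66,"x": 0,"y": 0,"z": 0.2,"roll": 0},{"gripper": 66,"x": 0,"y": 0,"z": 0.2,"roll": 0},{"gripper": 66,"x": 0,"y": 0,"z": 0,"roll": 0}]'

```text
time_s: 4.58
eef_pos: [0.4408, -0.2848, 0.2574]
eef_rot: [-0.0, 0.865, 0.501, -0.0]
wrist_force: [-9.1, 9.3, 28.0]
opening: 0.657
```

Run:
```python
from h import *
a=ctrl.camera("scene");w=ctrl.camera("wrist");delta();print(ctrl.get_obs()["torque"])
save(np.hstack([cv2.resize(a["img"][160:260,200:330],(390,300),interpolation=2),cv2.resize(w["img"][130:280,155:350],(390,300),interpolation=2)]),"p4.png")
```

```text
pos [ 0.44078399 -0.28476371  0.25746197] yaw 60.18685485257657 want 60.06613447344364
mid in tool (cm) [-0.04238107  0.4807046  16.19593304] f [-10.70372667   8.86730172  27.16354989] op 0.659561825073363
[1.47354537 1.52921469 0.01969419]
```

View pics/p4.png

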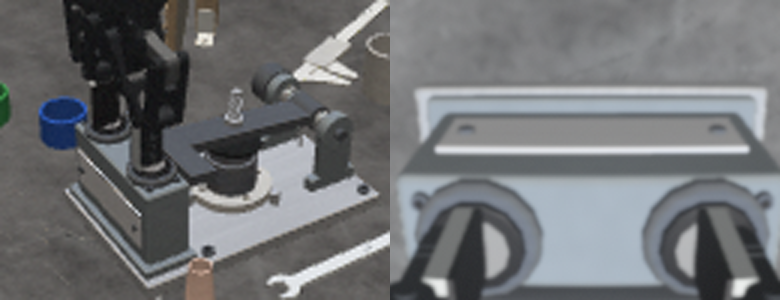

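Both caps are down in their collars and the bar has begun to lift. Hold.

Request:
move_arm --moves '[{"gripper": 66,"x": 0,"y": 0,"z": 0,"roll": 0},{"gripper": 66,"x": 0,"y": 0,"z": 0,"roll": 0},{"gripper": 66,"x": 0,"y": 0,"z": 0,"roll": 0},{"gripper": 66,"x": 0,"y": 0,"z": 0,"roll": 0},{"gripper": 66,"x": 0,"y": 0,"z": 0,"roll": 0}]'

```text
time_s: 5.3
eef_pos: [0.4408, -0.2847, 0.2574]
eef_rot: [-0.0, 0.865, 0.501, -0.0]
wrist_force: [-9.6, 8.3, 27.4]
opening: 0.66
```

Request:
move_arm --moves '[{"gripper": 66,"x": 0,"y": 0,"z": 0,"roll": 0},{"gripper": 66,"x": 0,"y": 0,"z": 0,"roll": 0},{"gripper": 66,"x": 0,"y": 0,"z": 0,"roll": 0},{"gripper": 66,"x": 0,"y": 0,"z": 0,"roll": 0}]'

```text
time_s: 5.8
eef_pos: [0.4407, -0.2847, 0.2574]
eef_rot: [-0.0, 0.865, 0.501, -0.0]
wrist_force: [-9.0, 8.5, 27.6]
opening: 0.655
```

Run:
```python
from h import *
a=ctrl.camera("scene");delta()
save(cv2.resize(a["img"][150:260,195:335],(700,550),interpolation=2),"p5.png")
```

```text
pos [ 0.44075864 -0.28475399  0.25744361] yaw 60.18468239815078 want 60.06613447344364
mid in tool (cm) [-0.04184881  0.48309451 16.19410499] f [-8.98219012  8.87523346 27.69827346] op 0.6589271602104236
```

View pics/p5.png

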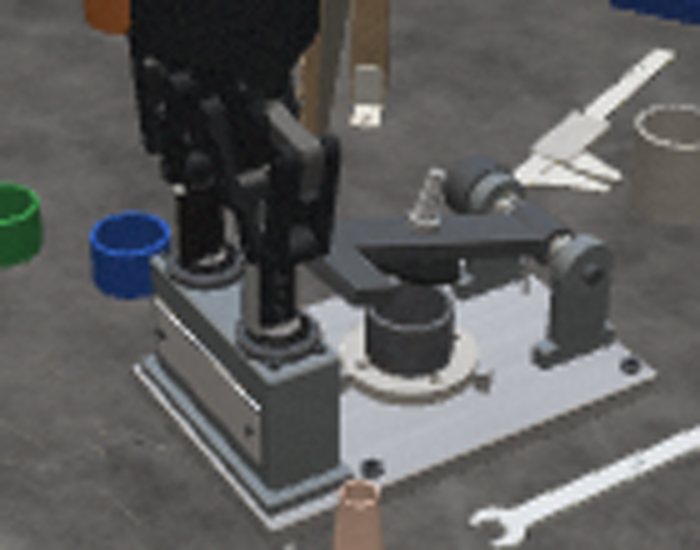

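The bar is well clear, with its pad visibly off the tube. I'll hold two more rows for margin, then go straight up and back.

Request:
move_arm --moves '[{"gripper": 66,"x": 0,"y": 0,"z": 0,"roll": 0},{"gripper": 66,"x": 0,"y": 0,"z": 0,"roll": 0},{"gripper": 66,"x": 0,"y": 0,"z": -0.8,"roll": 0},{"gripper": 66,"x": 0,"y": 0,"z": -1.5,"roll": 0},{"gripper": 66,"x": 0,"y": -1.0,"z": -3,"roll": 0}]'

```text
time_s: 6.48
eef_pos: [0.4317, -0.2797, 0.3074]
eef_rot: [-0.001, 0.865, 0.501, -0.0]
wrist_force: [0.3, -0.9, -0.3]
opening: 0.659
```

Request:
move_arm --moves '[{"gripper": 66,"x": 0,"y": -3,"z": -3,"roll": 0},{"gripper": 66,"x": 2,"y": -3,"z": -3,"roll": 0},{"gripper": 66,"x": 4,"y": -3,"z": -1,"roll": 0},{"gripper": 66,"x": 4,"y": -3,"z": 0,"roll": 0},{"gripper": 66,"x": 4,"y": -2,"z": 0,"roll": 0}]'

```text
time_s: 7.1
eef_pos: [0.3795, -0.0873, 0.3782]
eef_rot: [0.001, 0.866, 0.501, 0.0]
wrist_force: [-0.5, 0.6, -0.3]
opening: 0.66
```

Request:
move_arm --moves '[{"gripper": 66,"x": 4,"y": -2,"z": 0,"roll": 0},{"gripper": 66,"x": 4,"y": -2,"z": 0,"roll": 0},{"gripper": 66,"x": 0,"y": 0,"z": 0,"roll": 0},{"gripper": 66,"x": 0,"y": 0,"z": 0,"roll": 0},{"gripper": 66,"x": 0,"y": 0,"z": 0,"roll": 0}]'

```text
time_s: 7.72
eef_pos: [0.3854, -0.0003, 0.3778]
eef_rot: [0.0, 0.866, 0.501, -0.0]
wrist_force: [-0.6, -0.8, 0.1]
opening: 0.66
```

Now wait about 8 s for the bar.

```bash
cat > w.py <<'E'
from h import *
p=None
for i in range(150):
    c=ctrl.camera("scene")
    if i%15==0 or i==149:
        g=c["img"][140:260,200:335].astype(int)
        if p is not None: print(round(ctrl.get_obs()["time_s"],2),(abs(g-p).max(2)>25).sum())
        p=g
t=ctrl.camera("top")
save(np.hstack([cv2.resize(c["img"][130:260,195:335],(400,371),interpolation=2),cv2.resize(t["img"][120:275,220:380],(383,371),interpolation=2)]),"p6.png")
E
python3 w.py
```

```text
8.53 260
9.28 262
10.03 306
10.78 334
11.53 321
12.28 0
13.03 0
13.78 0
14.53 0
15.22 0
```

View pics/p6.png

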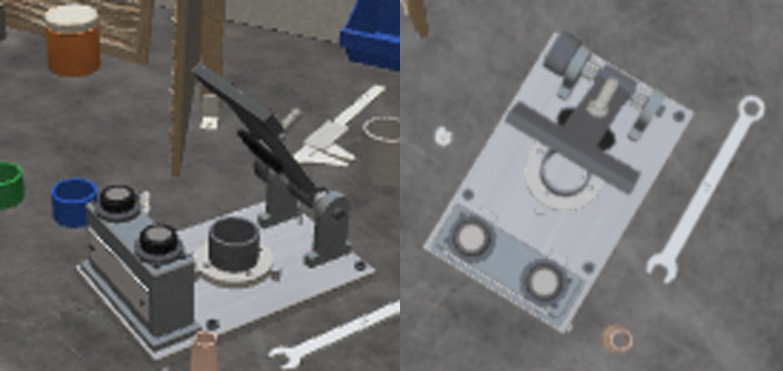

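The bar is at its stop and has been still since about 11.5 s. Both buttons are up, the flange and tube lie in the nest, and the nozzle, bolt and spanner stand where they were.

```bash
python3 -c "
from bench import ctrl
print(ctrl.get_obs()['wrist_force'],ctrl.hand_in())"
```

```text
the job is handed in; nothing more can be done
[-0.13083371  0.3928433  -0.28399547] None
```

The job is done and handed in: both buttons were pressed down together, and the hold-down bar is up against its stop.

- **Press:** One fingertip went on each button, and both were pressed to their stops. The wrist force was about 28 N down, with about 13 N sideways that I hadn't expected. I kept both down for about 1.7 s, until the bar was visibly well clear of the catches. I judged that from the picture and the elapsed time, not from a measured angle.
- **Retreat:** I lifted straight up off the buttons and drew the hand away. The wrist force fell back to about zero.
- **Last pictures (about 15 s):**
  - The bar is fully up; the images showed no change from about 12 s on.
  - Both caps are up, and the flange and tube lie in their nest.
  - By eye, the nozzle, bolt and spanner are where they were.

The measurements agreed: the caps came out 64.1 mm apart (64 given) and about 94 mm high (95.5 given). The caps seen by the wrist camera were within about 1 mm of where I predicted. No check failed.

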